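# Close the balance cover and tap tare

## Task

Zero the balance with its empty dish on the pan: with the fingertips against its lip, slide the clear top cover fully shut without slamming it, and only then press the wide tare key down with a gentle touch, let it come back up and draw clear. Nothing is to be picked up: leave the three small round keys, the dish, and the specimens, weight and tweezers beside the balance undisturbed.

Things in the scene. Friction and masses are not known exactly. Their poses are not given: they have to be found in the camera images.
- balance: Lab precision balance, white, 295 mm deep (x) by 210 wide (y), fixed, turned up to 17 deg. Origin at bench height under its middle; x from the front panel (robot's side) to the back, y left seen from the front, z up. Panel slopes 12 deg, rising to the back: display, below it a row of keys. Behind it a glass chamber, x -30 to 120, y -80 to 80 mm, with cover rails up to 145 mm high.
- pan (a point): Centre of the steel weighing pan's top (112 mm across, 81 mm above the bench) in the chamber under the cover; the dish stands on it. Leave alone.
- lip (a point): Middle of the top of the cover's black lip: a bar 70 mm long (balance's y), 10 thick (x), 14 high, 12 mm from the front edge of a clear plate 150 x 148 x 4 mm. The plate's upper face is 14 mm below this point and runs on behind the lip (+x), so a fingertip goes down behind the lip, just above the plate. In front of the lip the chamber is open until shut. Axes as the balance's.
- cover (a joint): How far the clear cover is open, in m: 0 fully shut against its front stop, 0.09 slid fully back; shut means below 0.0025. Closes along the balance's -x, towards the panel. Starts 0.045 to 0.085 open. Stays where left; friction about 1.5 N; cannot be lifted off.
- tare_top (a point): Centre of the top of the tare key, the only wide key: a bar 56 mm wide (balance's y), 20 mm deep, at the right-hand end of the key row seen from the front, 7 mm proud of the panel, grey like the other keys. Its z axis is the panel's normal, 12 deg from vertical, leaning to the front.
- tare (a joint): How far the tare key is pressed, in m: 0 up, 0.0045 fully down. A spring key: about 1.5 N to start it, 3.8 N at 3 mm (where it registers), 5 N fully down; springs back when released. Below that it meets a hard stop, so press it slowly.
- key_power (a joint): Left-most small round key, 16 mm across, 7 mm proud; travel in m, 0 up. Leave alone.
- key_print (a joint): Second small round key from the left, 36 mm from the first; travel in m, 0 up. Leave alone.
- key_unit (a joint): Third small round key, next to the tare key: its centre is 66 mm from the tare key's centre along the balance's +y, with a gap of 30 mm between their edges; travel in m, 0 up. Leave alone.
- dish: Empty aluminium weighing dish, 68 mm across the rim, 18 mm high, loose on the steel pan inside the chamber. Origin at the centre of its underside. Leave alone.
- mount_a: Metallographic specimen in a red-brown resin mount: loose upright disc 30 mm in diameter, 20 mm high, steel inlay on top, on the bench beside the balance. Origin at the centre of its underside. Leave alone.
- mount_b: A second specimen like mount_a, elsewhere beside the balance. Leave alone.
- weight: Steel calibration weight with a knob, 28 mm in diameter, 50 mm high, loose upright on the bench beside the balance. Origin at the centre of its underside. Leave alone.
- tweezers: Steel tweezers, 120 mm long, 10 mm wide, 8 mm high, lying loose on the bench to the left of the balance, along its own x. Origin at the middle of the underside. Leave alone.

How it is judged:
On the way, in this order (a step that is already met when the one before it is completed fails the run):
1. the clear cover is fully shut (value of joint cover below 0.0025 m), for 0.2 s.
2. the tare key is pressed (value of joint tare above 0.003 m), for 0.05 s.
At the end, for the whole second after the job is handed in: The cover is shut (within 2.5 mm of its stop), the tare key has been pressed at least 3 mm after that and is up again (under 1 mm), the other three keys are up, the dish is within 5 mm and the specimens, weight and tweezers within 10 mm of where they stood (value of joint cover below 0.0025 m and value of joint each of tare, key_power, key_print, key_unit below 0.001 m and distance of dish from where it was at the start of the episode below 0.005 m and distance of each of mount_a, mount_b, weight, tweezers from where it was at the start of the episode below 0.01 m); the robot touches nothing.
It fails at once if the tare key is pressed while the cover is not shut (value of joint tare above 0.002 m and value of joint cover above 0.004 m).
It fails at once if another key is pressed (more than 1.5 mm) (value of joint any of key_power, key_print, key_unit above 0.0015 m).
It fails at once if the tare key is jabbed (over 30 N), or the cover or the balance is slammed (over 60 N) (contact force between anything else and tare above 30 N or contact force between any of the fingers, the arm and balance above 60 N).
It fails at once if the dish on the pan is shifted or lifted by more than 5 mm (distance of dish from where it was at the start of the episode above 0.005 m).
It fails at once if a specimen, the weight or the tweezers is shifted or lifted by more than 10 mm (distance of any of mount_a, mount_b, weight, tweezers from where it was at the start of the episode above 0.01 m).
It also fails if it takes over 42 s, if anything falls off the work surface, if the arm or the gripper's body presses on something with over 40 N, if the wrist force passes 120 N, or if a joint passes its speed limit or range.

## Robot

A 6-joint arm with a two-finger parallel gripper is mounted at the origin on the work surface. World frame = base frame: x ahead of the robot, y to its left, z up, the work surface at z = 0. Lengths are in m, angles in rad, forces in N, time in s.
With the tool pointing down it reaches from about 0.3 to 0.775 m from the base axis. Payload 14.6 kg.
Tool frame: the origin (TCP) lies midway between the tips of the shut fingers; the grasp point (between the pads) lies 19 mm behind it (ctrl.hold_point_z is the distance from the TCP to the grasp point, in m); z points along the fingers, x is the direction in which the jaws open and shut, and the axes are right-handed (so a half turn about z gives the same grasp; the last joint's range is limited). The gripper opens to 94 mm and grips with 3 to 60 N. Pads are 16 mm wide; open, the fingers measure 119 mm over their backs; the gripper's body (75 mm by 177 mm) begins 78 mm behind the grasp point.
Start: joints at [1.078, 0.3, 1.521, -0, 1.321, -0.067], TCP at [0.227, 0.501, 0.169] pointing down, gripper open.
Joint ranges: [-3.03, 3.03], [-0.79, 2.21], [0.23, 2.52], [-1.04, 4.18], [0, 3.07], [-2.55, 2.55]. Speed limits (rad/s): [2.22, 2.22, 2.57, 3.14, 3.14, 3.14].

## Interface

Orientations are given as [roll, pitch, yaw] about the fixed x, y, z axes, in that order (R = Rz(yaw) Ry(pitch) Rx(roll)).
In Python, from station import ctrl, viewer, ticket, nets gives the robot as it stands.
- The arm moves only by the tool carry_out, never from a script. Its argument "commands" is one flat list of numbers, 7 for each row, row after row: the closure, from -1 (fully open) to 1 (shut), so that 0 is half open, then the shift along the world's x, y, z in cm, then the turn, a rotation vector about the world's x, y, z in rad. In form: [gripper, tx, ty, tz, ax, ay, az, gripper, tx, ty, tz, ax, ay, az, ...]. A call has 1 to 12 rows; each row is the pose to reach, as a shift and turn from the pose measured when the call began; what a row does not reach only later rows make up. A row lasts 1/12 s, in which the tool goes at most 41.7 mm and 7.16 degrees, less where a joint would pass 70% of its speed; a pose out of reach is approached as far as the arm can. A call with a gripper value outside its range is refused whole. The fingers move at their own pace and stop on an object; "force" is the grip in N (left out, the last holds). Time passes only in rows, so rows that repeat a pose let the fingers close. It gives the time, the measured TCP pose, the force and the opening at its end, in the units of the state.
- ctrl.get_obs(): the state, without advancing time (a new reading comes with each control period).
- viewer.camera(name): name is "scene" or "top"; returns (picture, depth): 384x512x3 uint8, blue, green, red; 384x512 float32, m along the optical axis (not along the pixel's ray), 0 where there is no reading.
- viewer.camera_info(name): a dict with "fx", "fy", "cx", "cy" (pixels), "R" (3x3) and "t" (3): a world point X has camera coordinates R X + t. Camera axes: x right, y down, z forward; pixel columns grow to the right and rows downward; lengths in m; the calibration is good to about 2 mm. A picture is of the moment at which its call begins. camera_info takes no time and is no camera call.
- ticket.hand_in(): hands the job in, once; it reports no verdict.
Trained networks look in the newest picture that a camera, given by its name, has taken for a name from the list of things; names that differ only in an ending like _2 or _b are one class to them, and where a whole thing is asked for, a point or a joint stands for the part that bears it (a point fixed in the world has none). Each returns a list of dicts, best first, with "confidence" (0 to 1); they miss things now and then, are a little off and sometimes report something else, mostly with a low value. They report only what shows in the picture. A call takes as long as a camera call.
- nets.silhouettes(camera, thing): "region" (384x512 bool, what is visible of it) and "extent" ([left, top, right, bottom] in pixels, round what is visible of it).
The state is a dict: "time_s": time; "qpos": joint angles; "joint_vel": joint speeds; "tau": joint torques, N m; "ee_pos": TCP position; "eef_rot": TCP orientation; "force": force on the tool from outside, world axes, zero at the start; "moment": the same for the moment, N m; "grip_width": finger opening in m.
Only numpy, scipy, OpenCV 4.12 (cv2) and the standard library are available. Lean on these libraries where they do the work, as an engineer would, in place of code of your own. Each camera call takes 0.05 s, during which the arm holds its last target. There are 200 camera calls.

## Working session

There is one attempt and no reset: what is moved stays moved. The work goes in short steps, Python scripts to look and compute and a tool call to move; the robot and the scene stay as the last step left them, time stands still between calls to the robot, and variables do not carry over. Pictures are saved under pics/ and viewed, about 8 in all and at most 12, crops included, and the job is handed in when it is done.

Besides the shell and the picture viewer there is one more tool, called after "Request:" by a JSON object that holds its "method" and its "body", one argument or row to a line. carry_out: Moves the arm, as the interface text tells. Its arguments: {"type":"object","properties":{"commands":{"type":"array","items":{"type":"number"}},"force":{"type":"number"}},"required":["commands"]}

```bash
mkdir -p pics; ls
cat > h.py <<'E'
import numpy as np,cv2
from station import ctrl,viewer,ticket,nets
def w(cam,u,v,d):
    c=viewer.camera_info(cam);p=np.array([(u-c['cx'])/c['fx']*d,(v-c['cy'])/c['fy']*d,d])
    return np.array(c['R']).T@(p-np.array(c['t']))
def px(cam,X):
    c=viewer.camera_info(cam);p=np.array(c['R'])@np.array(X)+np.array(c['t'])
    return np.array([c['fx']*p[0]/p[2]+c['cx'],c['fy']*p[1]/p[2]+c['cy']])
E
python3 - <<'E'
from h import *
ims=[]
for c in('scene','top'):
    im,d=viewer.camera(c);cv2.imwrite(f'pics/{c}0.png',im);np.save(f'{c}d.npy',d)
    i=viewer.camera_info(c);print(c,i)
    for t in('balance','lip','tare_top','pan','dish'):
        for r in nets.silhouettes(c,t)[:2]:
            m=r['region'];v,u=np.nonzero(m);dd=d[m];dd0=np.median(dd[dd>0])
            print(t,round(r['confidence'],2),r['extent'],m.sum(),w(c,u.mean(),v.mean(),dd0).round(4))
print(ctrl.get_obs())
E
```

```text
pics
scene {'fx': 417.83249815492854, 'fy': 417.83249815492854, 'cx': 256.6726596147192, 'cy': 192.45953800238266, 'R': array([[-0.85543382,  0.51788459, -0.005342  ],
       [ 0.43451722,  0.71203975, -0.55153801],
       [-0.28182932, -0.47412546, -0.83413265]]), 't': array([ 0.47503391, -0.22375332,  1.11942138])}
balance 0.63 [143.0, 153.2, 339.6, 304.2] 15603 [0.6447 0.0928 0.113 ]
balance 0.27 [244.1, 290.1, 285.0, 345.8] 207 [6.679e-01 2.273e-01 4.000e-04]
lip 0.78 [147.5, 184.7, 258.4, 277.2] 5761 [0.7205 0.0799 0.1419]
lip 0.51 [248.6, 288.6, 284.6, 340.1] 117 [ 0.6683  0.2271 -0.0023]
tare_top 0.58 [270.4, 159.0, 294.7, 180.1] 185 [ 0.485  -0.0061  0.0605]
pan 0.85 [146.0, 156.7, 340.4, 302.3] 15457 [0.6452 0.0929 0.1134]
dish 0.58 [236.2, 207.8, 258.7, 226.0] 152 [0.6184 0.069  0.0908]
top {'fx': 365.46614032410173, 'fy': 365.46614032410173, 'cx': 251.3973274062537, 'cy': 190.63238810052144, 'R': array([[ 2.55069611e-02, -9.99674353e-01, -7.63479145e-04],
       [-9.85295722e-01, -2.50110033e-02, -1.69017130e-01],
       [ 1.68942995e-01,  5.06336608e-03, -9.85612818e-01]]
[... 342 characters left out ...]
6, 155.8, 263.3, 180.8] 678 [0.6361 0.0742 0.0846]
{'time_s': 0.6, 'qpos': array([ 1.07840393e+00,  2.99876470e-01,  1.52101652e+00, -4.12689835e-06,
        1.32067722e+00, -6.65843320e-02]), 'joint_vel': array([-0.00046746,  0.00119948, -0.0007324 ,  0.0005794 ,  0.00147771,
        0.00057189]), 'tau': array([ 4.87852194e-04, -5.31483471e+01, -3.52828145e+01,  7.08519691e-02,
        2.13631225e-02, -2.15252737e-05]), 'ee_pos': array([0.22717271, 0.50088136, 0.1690515 ]), 'eef_rot': array([ 3.14158717e+00, -2.21266948e-05,  1.14498929e+00]), 'force': array([-0.02786177,  0.11511902,  0.37891646]), 'moment': array([ 0.01165512, -0.0209396 ,  0.00610424]), 'grip_width': 0.09367088371206388}
```

Run:
```python
import cv2
im=cv2.imread('pics/top0.png')[60:285,170:350]
cv2.imwrite('pics/t0c.png',cv2.resize(im,None,fx=2.6,fy=2.6,interpolation=2))
im=cv2.imread('pics/scene0.png')[130:360,120:360]
cv2.imwrite('pics/s0c.png',cv2.resize(im,None,fx=2.5,fy=2.5,interpolation=2))
```

```text
(no output)
```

View pics/t0c.png

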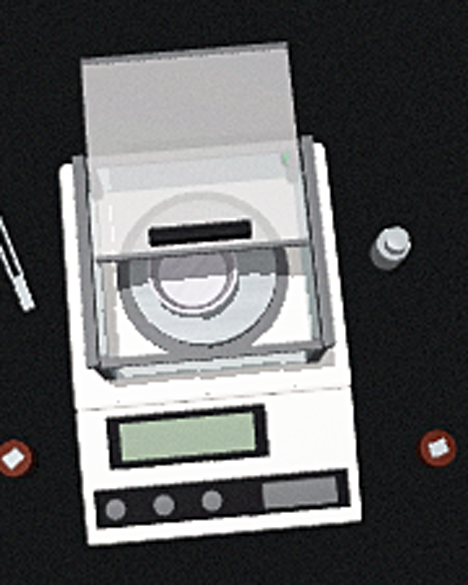

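View pics/s0c.png

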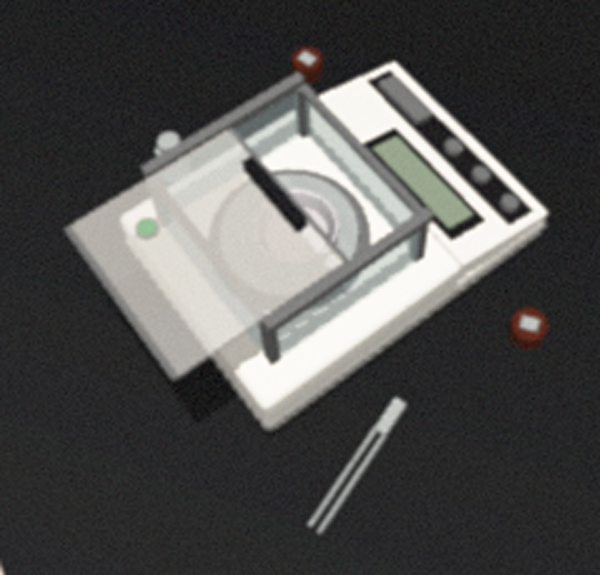

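Top view (crop ÷2.6 + (170,60)): the lip is centred near (247,150) and the tare key near (285,249), with round keys at (214,256), (233,254) and (251.5,252). The cover is well open. Scene view: the tweezers are to the left, the weight is to the right, and the mounts sit either side of the front. None of them is in the way.

Run:
```python
from h import *
def pts(c,m):
    d=np.load(c+'d.npy');v,u=np.nonzero(m&(d>0));return np.array([w(c,a,b,d[b,a]) for a,b in zip(u,v)]),u,v
def box(shape,x0,y0,x1,y1):
    m=np.zeros(shape,bool);m[y0:y1,x0:x1]=1;return m
for c,b in(('top',(224,142,270,158)),('scene',(214,190,246,224))):
    g=cv2.imread(f'pics/{c}0.png').max(2);m=(g<60)&box(g.shape,*b)
    n,l,s,ce=cv2.connectedComponentsWithStats(m.astype(np.uint8));k=1+s[1:,4].argmax();m=l==k
    P,u,v=pts(c,m);print(c,'lip',m.sum(),ce[k],P.mean(0).round(4),'z pct',np.percentile(P[:,2],[5,25,50,75,95]).round(4))
    z=np.percentile(P[:,2],75);Q=P[P[:,2]>z-.004];r=cv2.minAreaRect(Q[:,:2].astype(np.float32)*1000);print(' rect mm',r,Q.mean(0).round(4))
# keys in top
c='top';d=np.load('topd.npy');K=[(214.2,255.8),(233.1,254.2),(251.5,252.3),(285.4,249.2)]
W=[]
for u,v in K:
    a,b=round(u),round(v);dd=np.median(d[b-1:b+2,a-1:a+2]);W.append(w(c,u,v,dd));print(W[-1].round(4),np.round(px('scene',W[-1]),1))
W=np.array(W);e=W[0]-W[3];print('yaw deg',np.degrees(np.arctan2(-e[0],e[1])),np.linalg.norm(e),'expected',.138)
# whole balance outline from net
s=[r for r in nets.silhouettes('top','balance')][0]['region']
g=cv2.imread('pics/top0.png');h=d
P,u,v=pts('top',(g.min(2)>200)&box(h.shape,195,120,312,270));print('white rect',cv2.minAreaRect(P[:,:2].astype(np.float32)*1000))
```

```text
top lip 248 [246.52016129 149.39919355] [0.652  0.0688 0.1526] z pct [0.1448 0.1521 0.1537 0.1547 0.156 ]
 rect mm ((652.830810546875, 68.82806396484375), (9.8340425491333, 68.61001586914062), 5.553707599639893) [0.6527 0.069  0.1541]
scene lip 174 [229.84482759 207.25862069] [0.6561 0.0724 0.1555] z pct [0.1524 0.1547 0.1557 0.1566 0.1577]
 rect mm ((655.8484497070312, 69.57709503173828), (9.66160774230957, 68.0132827758789), 6.4833574295043945) [0.6561 0.0714 0.1558]
[0.465  0.1274 0.0587] [324.6 209.9]
[0.469  0.091  0.0579] [313.  198.5]
[0.4735 0.0555 0.0592] [301.8 187.3]
[ 0.4811 -0.0099  0.0597] [282.5 168.1]
yaw deg 6.682857337703804 0.138233017508674 expected 0.138Traceback (most recent call last):
  File "<stdin>", line 20, in <module>
  File "<stdin>", line 3, in pts
  File "h.py", line 4, in w
    c=viewer.camera_info(cam);p=np.array([(u-c['cx'])/c['fx']*d,(v-c['cy'])/c['fy']*d,d])
ValueError: time passes only in moves, steps and waits
```

Request:
{"method": "carry_out", "body": {
  "commands": [1,0,0,5,0,0,0,1,44.9,-42.9,5,0,0,0.536,1,44.9,-42.9,5,0,0,0.536,1,44.9,-42.9,5,0,0,0.536,1,44.9,-42.9,5,0,0,0.536,1,44.9,-42.9,5,0,0,0.536,1,44.9,-42.9,5,0,0,0.536,1,44.9,-42.9,5,0,0,0.536,1,44.9,-42.9,5,0,0,0.536,1,44.9,-42.9,5,0,0,0.536,1,44.9,-42.9,5,0,0,0.536,1,44.9,-42.9,5,0,0,0.536],
  "force": 20
}}

```text
time_s: 1.65
ee_pos: [0.5484, 0.1936, 0.2168]
eef_rot: [3.141, -0.0, 1.681]
force: [0.5, 1.0, 0.8]
grip_width: 0.0173
```

Request:
{"method": "carry_out", "body": {
  "commands": [1,12.8,-12.1,-1,0,0,0,1,12.8,-12.1,-1,0,0,0,1,12.8,-12.1,-1,0,0,0,1,12.8,-12.1,-1,0,0,0,1,12.8,-12.1,-1,0,0,0,1,12.8,-12.1,-2,0,0,0,1,12.8,-12.1,-3,0,0,0,1,12.8,-12.1,-3,0,0,0,1,12.8,-12.1,-3,0,0,0]
}}

```text
time_s: 2.4
ee_pos: [0.6755, 0.0737, 0.1863]
eef_rot: [-3.141, -0.0, 1.682]
force: [0.3, -0.1, -0.5]
grip_width: 0.0004
```

Run:
```python
from h import *
im,d=viewer.camera('scene');im2,_=viewer.camera('top');o=ctrl.get_obs();print(o['ee_pos'],o['force'],o['grip_width'],px('scene',o['ee_pos']),px('top',o['ee_pos']))
a=cv2.resize(im[100:300,150:350],None,fx=2,fy=2,interpolation=2);b=cv2.resize(im2[60:260,160:360],None,fx=2,fy=2,interpolation=2)
cv2.imwrite('pics/a1.png',np.hstack([a,b]))
```

```text
[0.67610689 0.07359632 0.18764574] [-0.23533584  0.93337091  0.68338719] 0.00012193573379855235 [219.15416288 203.18866278] [243.77816396 129.6418365 ]
```

View pics/a1.png

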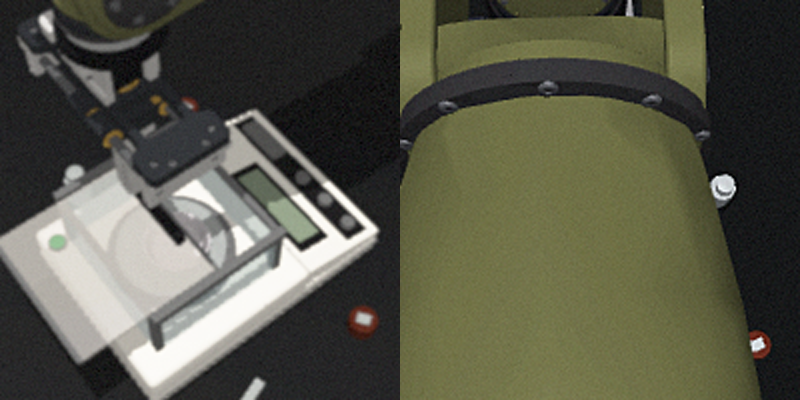

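Scene view: the shut fingers hang just behind the lip, with the tips near crop (145,205) and the lip visible at crop (170,222). The arm blocks the top view. I'll descend now.

Request:
{"method": "carry_out", "body": {
  "commands": [1,0.2,0,-1.5,0,0,0,1,0.2,0,-2.5,0,0,0,1,0.2,0,-3,0,0,0,1,0.2,0,-3.4,0,0,0,1,0.2,0,-3.8,0,0,0,1,0.2,0,-4.0,0,0,0,1,0.2,0,-4.0,0,0,0,1,0.2,0,-4.0,0,0,0]
}}

```text
time_s: 3.17
ee_pos: [0.6782, 0.0736, 0.1479]
eef_rot: [3.14, -0.0, 1.682]
force: [0.1, 0.3, -0.5]
grip_width: 0.0002
```

Request:
{"method": "carry_out", "body": {
  "commands": [1,-0.4,-0.04,0,0,0,0,1,-0.7,-0.08,0,0,0,0,1,-1.0,-0.11,0,0,0,0,1,-1.3,-0.14,0,0,0,0,1,-1.7,-0.19,0,0,0,0,1,-2.1,-0.23,0,0,0,0,1,-2.5,-0.28,0,0,0,0,1,-2.9,-0.32,0,0,0,0,1,-3.3,-0.37,0,0,0,0,1,-3.7,-0.41,0,0,0,0,1,-4.0,-0.44,0,0,0,0,1,-4.0,-0.44,0,0,0,0]
}}

```text
time_s: 4.17
ee_pos: [0.6378, 0.0691, 0.1481]
eef_rot: [3.14, -0.0, 1.682]
force: [0.1, 0.8, -0.4]
grip_width: 0.0006
```

Run:
```python
from h import *
im,d=viewer.camera('scene');o=ctrl.get_obs();print(o['ee_pos'],o['force'],o['grip_width'],px('scene',o['ee_pos']))
cv2.imwrite('pics/a2.png',cv2.resize(im[130:330,130:350],None,fx=3,fy=3,interpolation=2))
```

```text
[0.6380623  0.06915404 0.14812651] [-0.05467089  0.62038218  0.24043535] 0.0005746534116677502 [237.59423685 203.68285066]
```

View pics/a2.png

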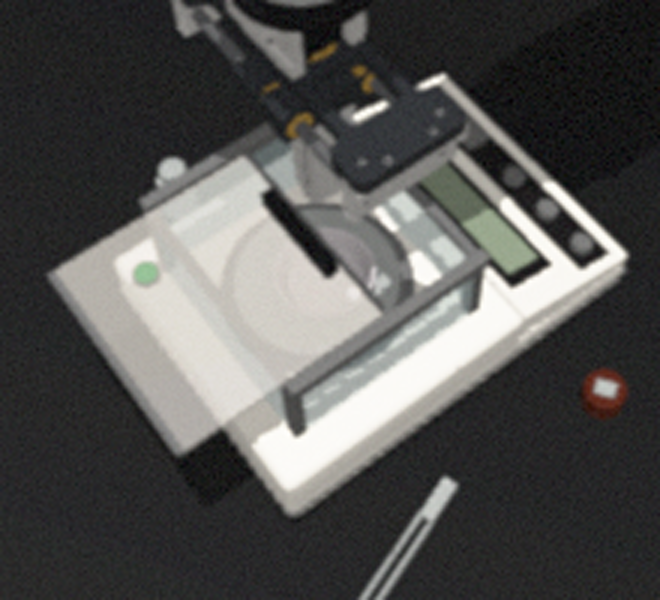

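The lip still shows at crop (300,232), which is full (230,207), so it hasn't moved. The fingers appear at or past it. I'll check their geometry with depth before going on.

Run:
```python
from h import *
im,d=viewer.camera('scene');o=ctrl.get_obs();print(o['ee_pos'],o['qpos'])
m=np.zeros(d.shape,bool);m[165:226,205:265]=1;m&=d>0
v,u=np.nonzero(m);P=np.array([w('scene',a,b,d[b,a]) for a,b in zip(u,v)])
e=np.array([.994,.111]);n=np.array([-.111,.994])
R=P[:,:2]-o['ee_pos'][:2];a=R@e;b=R@n
for z in np.arange(.14,.24,.006):
    s=(abs(P[:,2]-z)<.003)&(abs(b)<.03)&(abs(a)<.04)
    if s.sum()>3: print(z.round(3),s.sum(),'a',np.percentile(a[s],[2,50,98]).round(4),'b',np.percentile(b[s],[2,50,98]).round(4))
big=cv2.resize(im[150:240,200:290],None,fx=6,fy=6,interpolation=2);cv2.imwrite('pics/a3.png',big)
print(px('scene',o['ee_pos']))
```

```text
[0.6381946  0.06916233 0.14803229] [ 5.08450332e-02  5.21765271e-01  1.26043439e+00  1.26314210e-04
  1.35775325e+00 -1.63127062e+00]Traceback (most recent call last):
  File "<stdin>", line 4, in <module>
  File "h.py", line 4, in w
    c=viewer.camera_info(cam);p=np.array([(u-c['cx'])/c['fx']*d,(v-c['cy'])/c['fy']*d,d])
ValueError: time passes only in moves, steps and waits
```

```bash
cat > h.py <<'E'
import numpy as np,cv2
from functools import cache
from station import ctrl,viewer,ticket,nets
info=cache(viewer.camera_info)
def w(cam,u,v,d):
    c=info(cam);u,v,d=map(np.asarray,(u,v,d))
    p=np.stack([(u-c['cx'])/c['fx']*d,(v-c['cy'])/c['fy']*d,d],-1)
    return (p-np.array(c['t']))@np.array(c['R'])
def px(cam,X):
    c=info(cam);p=np.array(c['R'])@np.array(X)+np.array(c['t'])
    return np.array([c['fx']*p[0]/p[2]+c['cx'],c['fy']*p[1]/p[2]+c['cy']])
E
cat > look.py <<'E'
from h import *
im,d=viewer.camera('scene');o=ctrl.get_obs();print(o['ee_pos'],o['force'])
m=np.zeros(d.shape,bool);m[165:226,205:265]=1;m&=d>0
v,u=np.nonzero(m);P=w('scene',u,v,d[m])
e=np.array([.994,.111]);n=np.array([-.111,.994])
R=P[:,:2]-o['ee_pos'][:2];a=R@e;b=R@n
for z in np.arange(.14,.24,.006):
    s=(abs(P[:,2]-z)<.003)&(abs(b)<.03)&(abs(a)<.04)
    if s.sum()>3: print(z.round(3),s.sum(),'a',np.percentile(a[s],[2,50,98]).round(4),'b',np.percentile(b[s],[2,50,98]).round(4))
cv2.imwrite('pics/a3.png',cv2.resize(im[150:240,200:290],None,fx=6,fy=6,interpolation=2))
print(px('scene',o['ee_pos']))
E
python3 look.py
```

```text
[0.63830794 0.06917064 0.1480071 ] [0.276371   0.25754345 0.14047999]
0.14 262 a [0.0052 0.0291 0.0395] b [-0.0284  0.0008  0.0285]
0.146 85 a [0.0057 0.0244 0.039 ] b [-0.0285 -0.0028  0.0273]
0.152 62 a [0.0122 0.0208 0.0222] b [-0.0289  0.003   0.0282]
0.158 110 a [0.0125 0.0172 0.0217] b [-0.0288 -0.0014  0.0277]
0.188 8 a [0.009  0.0102 0.0108] b [-0.0057 -0.0018  0.0056]
0.194 21 a [-0.0058  0.0103  0.0112] b [-0.0096  0.0075  0.0126]
0.2 28 a [-0.0052  0.009   0.011 ] b [-0.0099  0.0115  0.013 ]
0.206 29 a [-0.0028  0.0094  0.0111] b [-0.0069  0.011   0.0126]
0.212 23 a [-0.0007  0.0102  0.0113] b [-0.0099  0.0061  0.013 ]
0.218 25 a [0.0006 0.01   0.0109] b [-0.0113  0.0063  0.0131]
0.224 18 a [0.0041 0.01   0.0109] b [-0.0099  0.0103  0.0133]
0.23 21 a [0.0058 0.0104 0.0111] b [-0.0098  0.0046  0.0132]
0.236 19 a [0.0081 0.0105 0.011 ] b [-0.008   0.0055  0.013 ]
[237.48762068 203.78090001]
```

View pics/a3.png

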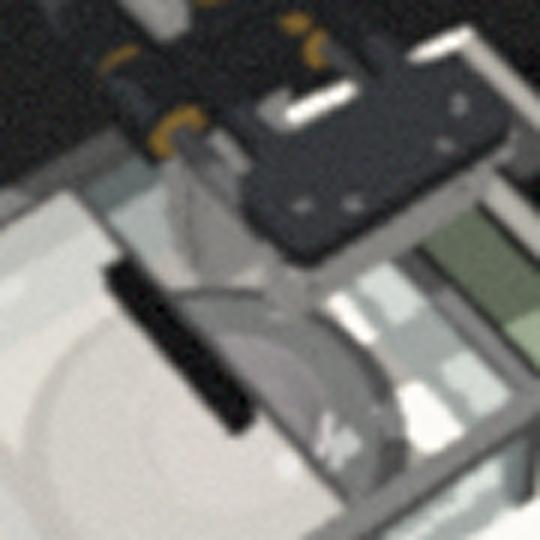

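```bash
cat > fing.py <<'E'
from h import *
im,d=viewer.camera('scene');o=ctrl.get_obs();c=info('scene');print(o['ee_pos'])
for z in np.arange(.148,.25,.008):
    r=[]
    for b in(-.006,0,.006):
        X=o['ee_pos']+np.array([.994*.008-.111*b,.111*.008+.994*b,0]);X[2]=z
        u,v=px('scene',X).round().astype(int);r+=[(u,v),round(float(d[v,u]-(c['R']@X+c['t'])[2]),4),im[v,u].tolist()]
    print(z.round(3),r)
E
python3 fing.py
```

```text
[0.63829843 0.06920186 0.14789218]
0.148 [(np.int64(232), np.int64(204)), 0.0056, [77, 77, 79], (np.int64(234), np.int64(206)), 0.0054, [78, 79, 76], (np.int64(236), np.int64(208)), 0.0075, [86, 84, 90]]
0.156 [(np.int64(232), np.int64(202)), 0.0871, [116, 117, 115], (np.int64(234), np.int64(204)), 0.0891, [114, 115, 115], (np.int64(236), np.int64(206)), 0.0638, [127, 125, 129]]
0.164 [(np.int64(232), np.int64(199)), 0.1124, [95, 95, 95], (np.int64(234), np.int64(201)), 0.0992, [120, 126, 123], (np.int64(236), np.int64(204)), 0.0982, [123, 123, 124]]
0.172 [(np.int64(231), np.int64(197)), 0.1213, [155, 164, 167], (np.int64(233), np.int64(199)), 0.1173, [99, 100, 100], (np.int64(235), np.int64(201)), 0.1073, [123, 125, 123]]
0.18 [(np.int64(231), np.int64(195)), -0.0096, [151, 155, 158], (np.int64(233), np.int64(197)), -0.0098, [119, 121, 122], (np.int64(235), np.int64(199)), 0.1167, [101, 101, 102]]
0.188 [(np.int64(231), np.int64(192)), -0.0084, [122, 123, 126], (np.int64(233), np.int64(194)), -0.0118, [118, 119, 123], (np.int64(235), np.int64(197)), -0.0071, [116, 120, 121]]
0.196 
[... 544 characters left out ...]
p.int64(230), np.int64(182)), -0.0077, [121, 123, 126], (np.int64(232), np.int64(184)), -0.01, [118, 121, 121], (np.int64(234), np.int64(186)), -0.0112, [123, 126, 129]]
0.228 [(np.int64(230), np.int64(179)), -0.008, [113, 112, 115], (np.int64(232), np.int64(181)), -0.0116, [116, 115, 118], (np.int64(234), np.int64(184)), -0.0089, [126, 127, 130]]
0.236 [(np.int64(229), np.int64(176)), -0.0039, [94, 99, 100], (np.int64(231), np.int64(179)), -0.0071, [107, 108, 113], (np.int64(233), np.int64(181)), -0.0057, [121, 121, 122]]
0.244 [(np.int64(229), np.int64(174)), -0.0668, [67, 72, 77], (np.int64(231), np.int64(176)), -0.0674, [70, 70, 71], (np.int64(233), np.int64(178)), -0.0654, [90, 90, 89]]
```

Depth puts the fingertips near z≈0.187, while the reported TCP is at 0.148. They match sideways, so the fingers passed over the lip without touching it. I'll go back behind the lip and measure the offset there.

Request:
{"method": "carry_out", "body": {
  "commands": [1,1,0.11,0.3,0,0,0,1,2.5,0.28,0.3,0,0,0,1,4.0,0.44,0,0,0,0,1,4.0,0.44,0,0,0,0,1,4.0,0.44,0,0,0,0]
}}

```text
time_s: 4.78
ee_pos: [0.6782, 0.0736, 0.147]
eef_rot: [3.141, -0.0, 1.682]
force: [-0.1, -0.0, 0.1]
grip_width: 0.0004
```

```bash
sed -i 's/im\[150:240,200:290\]/im[140:240,180:280]/; s/m\[165:226,205:265\]/m[150:226,190:265]/' look.py; python3 look.py
python3 - <<'E'
from h import *
print(ctrl.get_obs())
E
```

```text
[0.67790036 0.07354895 0.14743724] [ 0.58757516  0.46528876 -0.57947595]
0.14 426 a [-0.0333  0.0087  0.0383] b [-0.0287 -0.0055  0.0275]
0.146 114 a [-0.0284  0.0117  0.0371] b [-0.028  -0.0038  0.0274]
0.152 15 a [-0.0247 -0.0184 -0.0175] b [0.0164 0.0223 0.0281]
0.158 27 a [-0.0275 -0.0233 -0.0187] b [0.0168 0.0231 0.0293]
0.188 7 a [0.0102 0.0112 0.0113] b [-0.0053 -0.0015  0.0059]
0.194 16 a [0.0041 0.0109 0.0116] b [-0.0118  0.0042  0.0131]
0.2 18 a [0.0045 0.0109 0.0116] b [-0.009   0.0093  0.0133]
0.206 19 a [0.0049 0.0107 0.0114] b [-0.0097  0.006   0.0135]
0.212 17 a [0.0067 0.0108 0.0114] b [-0.0098  0.0071  0.0126]
0.218 18 a [0.0082 0.0109 0.0116] b [-0.0104  0.0045  0.0132]
0.224 12 a [0.0092 0.0111 0.0116] b [-0.0081  0.0006  0.0122]
0.23 8 a [0.0109 0.0112 0.0116] b [-0.0108  0.0014  0.0121]
[220.0349809  215.15847168]
{'time_s': 4.8333, 'qpos': array([ 5.43102702e-02,  6.17609805e-01,  1.11523342e+00,  1.37472633e-04,
        1.40808004e+00, -1.62782327e+00]), 'joint_vel': array([-0.00081913, -0.01848055,  0.01025977,  0.00165502,  0.00044464,
       -0.00020797]), 'tau': array([-2.70549516e-02, -7.01666021e+01, -3.67868400e+01, -1.89875951e-02,
        7.10570673e-02,  2.68792879e-03]), 'ee_pos': array([0.67790036, 0.07354895, 0.14743724]), 'eef_rot': array([ 3.14091662e+00, -9.72984104e-05,  1.68211134e+00]), 'force': array([ 0.58757516,  0.46528876, -0.57947595]), 'moment': array([ 0.10131524, -0.07133731, -0.00196447]), 'grip_width': 0.0007155901383719375}
```

View pics/a3.png

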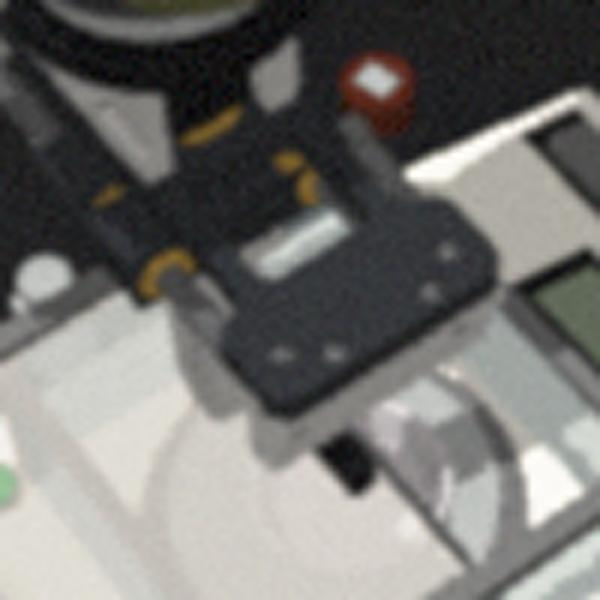

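Run:
```python
from h import *
im,d=viewer.camera('scene');o=ctrl.get_obs();T=o['ee_pos']
e=np.array([.994,.111]);n=np.array([-.111,.994])
for (u,v) in [(212,195),(214,200),(215,204),(215,207),(216,209),(216,212),(222,210),(224,213),(225,215),(225,217),(226,219),(226,222),(237,217),(232,207)]:
    X=w('scene',u,v,d[v,u]);r=X[:2]-T[:2];print((u,v),im[v,u],'a %.4f b %.4f z %.4f'%(r@e,r@n,X[2]))
for z in(.147,.167,.187,.207,.227): print(z,px('scene',[T[0],T[1],z]).round(1))
np.save('sd2.npy',d)
```

```text
(212, 195) [107 108 109] a 0.0103 b 0.0023 z 0.2279
(214, 200) [120 123 122] a 0.0105 b 0.0068 z 0.2181
(215, 204) [126 129 132] a 0.0106 b 0.0083 z 0.2074
(215, 207) [121 124 127] a 0.0107 b 0.0067 z 0.1956
(216, 209) [145 150 154] a 0.0114 b 0.0104 z 0.1945
(216, 212) [199 205 210] a 0.0006 b -0.0134 z 0.1417
(222, 210) [142 146 148] a 0.0352 b 0.0767 z 0.3022
(224, 213) [134 135 135] a 0.0348 b 0.0807 z 0.2989
(225, 215) [133 136 139] a 0.0335 b 0.0804 z 0.2914
(225, 217) [149 151 155] a 0.0339 b 0.0803 z 0.2860
(226, 219) [192 199 203] a -0.0052 b 0.0110 z 0.1428
(226, 222) [202 208 215] a -0.0019 b 0.0155 z 0.1416
(237, 217) [23 19 23] a -0.0200 b 0.0261 z 0.1551
(232, 207) [70 70 70] a 0.0256 b 0.0892 z 0.3170
0.147 [220.1 215.3]
0.167 [219.2 209.7]
0.187 [218.3 203.8]
0.207 [217.4 197.7]
0.227 [216.4 191.3]
```

The depth readings agree with each other: fingertips at z≈0.188 and gripper body at ≈0.286, which is the specified 97 mm apart. So the gripper really sits about 40 mm above the reported z. I trust the cameras here, because they match the bench, pan and lip heights. I'll descend the extra amount slowly, watching the force.

Request:
{"method": "carry_out", "body": {
  "commands": [1,0,0,-1,0,0,0,1,0,0,-2,0,0,0,1,0,0,-2.5,0,0,0,1,0,0,-2.9,0,0,0,1,0,0,-3.2,0,0,0,1,0,0,-3.4,0,0,0,1,0,0,-3.6,0,0,0,1,0,0,-3.7,0,0,0,1,0,0,-3.7,0,0,0]
}}

```text
time_s: 5.63
ee_pos: [0.6778, 0.0736, 0.1107]
eef_rot: [3.14, -0.0, 1.682]
force: [0.6, 0.0, 0.4]
grip_width: 0.0006
```

```bash
python3 look.py
```

```text
[0.67790894 0.07357145 0.11092822] [1.01479299 0.05843297 0.07571674]
0.14 244 a [0.0009 0.0199 0.0388] b [-0.0294 -0.0119  0.0139]
0.146 72 a [0.0041 0.0199 0.0381] b [-0.0294 -0.0131  0.0115]
0.152 7 a [0.0097 0.0105 0.0107] b [-0.0092 -0.0016  0.0087]
0.158 16 a [-0.0177  0.01    0.0111] b [-0.0154  0.0076  0.0127]
0.164 14 a [0.0049 0.0102 0.0112] b [-0.0107  0.0096  0.0126]
0.17 19 a [0.0061 0.0106 0.0113] b [-0.0099  0.0029  0.0123]
0.176 13 a [0.0079 0.0106 0.0109] b [-0.0111  0.0069  0.0133]
0.182 13 a [0.0096 0.0106 0.0112] b [-0.0095 -0.0017  0.0117]
0.188 9 a [0.0096 0.0107 0.011 ] b [-0.01    0.0024  0.0126]
0.212 5 a [-0.0078  0.0046  0.0069] b [0.012  0.0127 0.013 ]
0.218 5 a [-0.0062 -0.0044  0.0081] b [0.012  0.0124 0.0127]
0.224 5 a [-0.0051  0.0099  0.0106] b [0.0081 0.0126 0.0128]
[221.53138192 224.81045501]
```

View pics/a3.png

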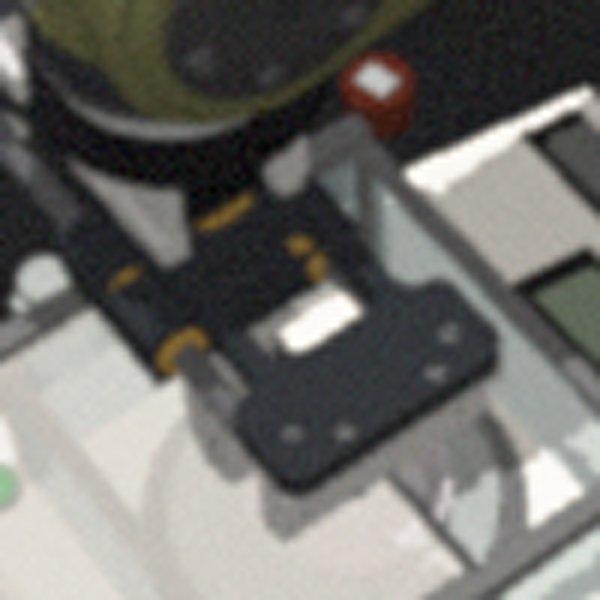

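The tips now show at about z≈0.150, roughly 9 mm above the plate and behind the lip. I'll go 3 mm lower and start pushing.

Request:
{"method": "carry_out", "body": {
  "commands": [1,0,0,-0.3,0,0,0,1,-0.5,-0.06,-0.3,0,0,0,1,-0.9,-0.1,-0.3,0,0,0,1,-1.2,-0.13,-0.3,0,0,0,1,-1.5,-0.17,-0.3,0,0,0,1,-1.8,-0.2,-0.3,0,0,0,1,-2.2,-0.24,-0.3,0,0,0,1,-2.6,-0.29,-0.3,0,0,0,1,-3.0,-0.33,-0.3,0,0,0,1,-3.5,-0.39,-0.3,0,0,0,1,-4.0,-0.44,-0.3,0,0,0,1,-4.5,-0.5,-0.3,0,0,0]
}}

```text
time_s: 6.68
ee_pos: [0.6324, 0.0684, 0.108]
eef_rot: [3.14, 0.0, 1.682]
force: [1.8, -1.0, -0.0]
grip_width: 0.0005
```

Run:
```python
from h import *
im,d=viewer.camera('scene');o=ctrl.get_obs();print(o['ee_pos'],o['force'])
cv2.imwrite('pics/a5.png',cv2.resize(im[130:330,130:350],None,fx=3,fy=3,interpolation=2))
```

```text
[0.63177093 0.06843335 0.10804219] [-0.53960964 -0.89209165  0.58714507]
```

View pics/a5.png

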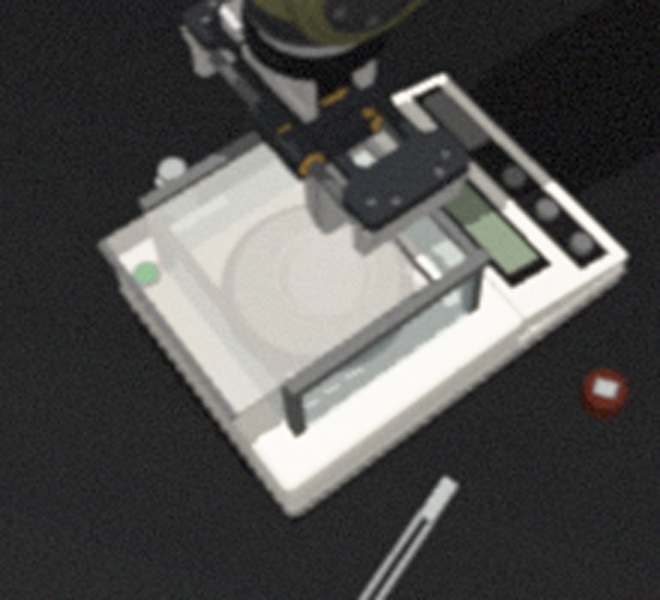

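The cover is moving with the fingers. Its rear edge, crop (100,245)-(240,415), still has about 30 mm to go to the rear bar. I'll continue and slow down towards the end.

Request:
{"method": "carry_out", "body": {
  "commands": [1,-0.3,-0.03,0,0,0,0,1,-0.6,-0.07,0,0,0,0,1,-0.9,-0.1,0,0,0,0,1,-1.2,-0.13,0,0,0,0,1,-1.4,-0.16,0,0,0,0,1,-1.6,-0.18,0,0,0,0,1,-1.8,-0.2,0,0,0,0,1,-2.0,-0.22,0,0,0,0]
}}

```text
time_s: 7.4
ee_pos: [0.6116, 0.0662, 0.1081]
eef_rot: [3.14, 0.0, 1.682]
force: [1.8, -0.7, 1.5]
grip_width: 0.0002
```

Request:
{"method": "carry_out", "body": {
  "commands": [1,-0.1,-0.01,0,0,0,0,1,-0.2,-0.02,0,0,0,0,1,-0.3,-0.03,0,0,0,0,1,-0.4,-0.04,0,0,0,0,1,-0.5,-0.06,0,0,0,0]
}}

```text
time_s: 7.82
ee_pos: [0.6066, 0.0656, 0.1081]
eef_rot: [3.14, -0.0, 1.682]
force: [2.3, -0.6, -0.6]
grip_width: 0.0004
```

Run:
```python
from h import *
im,d=viewer.camera('scene');o=ctrl.get_obs();print(o['ee_pos'],o['force'])
cv2.imwrite('pics/a6.png',cv2.resize(im[130:330,130:350],None,fx=3,fy=3,interpolation=2))
```

```text
[0.6064376  0.06557113 0.10807764] [ 0.8623628  -0.25307179  0.82573898]
```

View pics/a6.png

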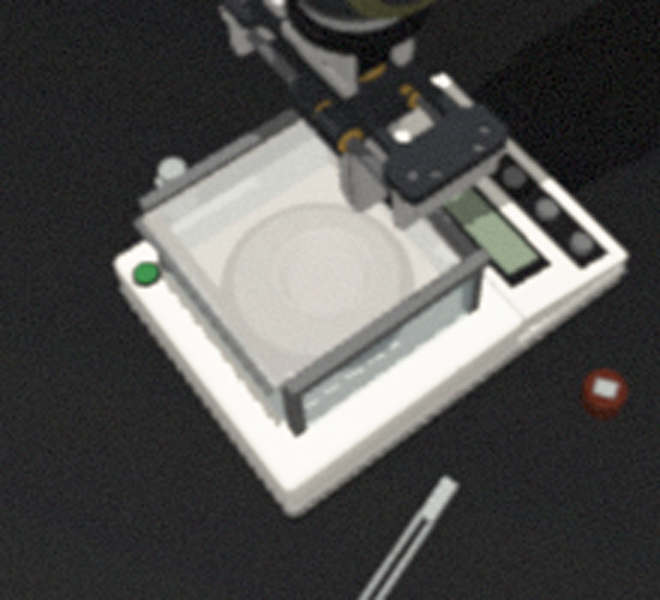

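The cover's rear edge, crop (140,220)-(285,395), is now only a few mm behind the rail ends. I'll creep in to the stop.

Request:
{"method": "carry_out", "body": {
  "commands": [1,-0.1,-0.01,0,0,0,0,1,-0.2,-0.02,0,0,0,0,1,-0.3,-0.03,0,0,0,0,1,-0.4,-0.04,0,0,0,0]
}}

```text
time_s: 8.2
ee_pos: [0.6024, 0.0651, 0.1081]
eef_rot: [3.141, 0.0, 1.682]
force: [2.1, -0.8, 0.5]
grip_width: 0.0006
```

Request:
{"method": "carry_out", "body": {
  "commands": [1,-0.1,-0.01,0,0,0,0,1,-0.2,-0.02,0,0,0,0,1,-0.3,-0.03,0,0,0,0]
}}

```text
time_s: 8.45
ee_pos: [0.5993, 0.0648, 0.1081]
eef_rot: [3.141, 0.0, 1.682]
force: [1.7, -1.5, -0.5]
grip_width: 0.0006
```

Request:
{"method": "carry_out", "body": {
  "commands": [1,-0.1,-0.01,0,0,0,0,1,-0.2,-0.02,0,0,0,0,1,-0.3,-0.03,0,0,0,0]
}}

```text
time_s: 8.7
ee_pos: [0.5962, 0.0644, 0.1081]
eef_rot: [3.141, 0.0, 1.682]
force: [1.7, -1.4, 0.3]
grip_width: 0.0003
```

Request:
{"method": "carry_out", "body": {
  "commands": [1,-0.1,-0.01,0,0,0,0,1,-0.2,-0.02,0,0,0,0]
}}

```text
time_s: 8.87
ee_pos: [0.5959, 0.0644, 0.1082]
eef_rot: [3.136, 0.0, 1.682]
force: [21.9, 0.9, -9.8]
grip_width: 0.0003
```

Request:
{"method": "carry_out", "body": {
  "commands": [1,-0.1,-0.01,0,0,0,0,1,-0.2,-0.02,0,0,0,0]
}}

```text
time_s: 9.03
ee_pos: [0.5961, 0.0644, 0.1083]
eef_rot: [3.13, 0.0, 1.682]
force: [26.1, 2.0, -12.7]
grip_width: 0.0004
```

Force rose to 26 N at a fixed position of x=0.596, so the cover is against its stop. Backing off, lifting and moving over the tare key.

Request:
{"method": "carry_out", "body": {
  "commands": [1,0.8,0.09,0,0,0,0,1,0.8,0.09,3,0,0,0,1,0.8,0.09,5.5,0,0,0,1,-3,-1.5,5.5,0,0,0,1,-7,-4,5.5,0,0,0,1,-10,-6,5.5,0,0,0,1,-12.4,-7.5,5.5,0,0,0,1,-12.4,-7.5,2,0,0,0,1,-12.4,-7.5,-1.5,0,0,0,1,-12.4,-7.5,-4.8,0,0,0,1,-12.4,-7.5,-4.8,0,0,0,1,-12.4,-7.5,-4.8,0,0,0]
}}

```text
time_s: 10.03
ee_pos: [0.4714, -0.0104, 0.0602]
eef_rot: [3.133, -0.001, 1.682]
force: [0.1, 0.2, 1.0]
grip_width: 0.0007
```

Run:
```python
from h import *
im,d=viewer.camera('scene');im2,d2=viewer.camera('top');o=ctrl.get_obs();T=o['ee_pos'];print(T,o['force'],o['eef_rot'])
m=np.zeros(d.shape,bool);m[100:220,200:340]=1;m&=d>0
v,u=np.nonzero(m);P=w('scene',u,v,d[m]);e=np.array([.994,.111]);n=np.array([-.111,.994])
R=P[:,:2]-T[:2];a=R@e;b=R@n
for z in np.arange(.05,.15,.006):
    s=(abs(P[:,2]-z)<.003)&(abs(b)<.03)&(abs(a)<.03)
    if s.sum()>3: print(z.round(3),s.sum(),'a',np.percentile(a[s],[2,50,98]).round(4),'b',np.percentile(b[s],[2,50,98]).round(4))
A=cv2.resize(im[130:260,200:330],None,fx=3,fy=3,interpolation=2);B=cv2.resize(im2[150:280,200:330],None,fx=3,fy=3,interpolation=2)
cv2.imwrite('pics/a7.png',np.hstack([A,B]))
K=[.481,-.0099,.0597];print(px('scene',K),px('top',K))
# lip position & cover rear edge check
g=im.max(2);mm=(g<60);mm[:170]=0;mm[260:]=0;mm[:,:215]=0;mm[:,300:]=0;mm&=d>0
v,u=np.nonzero(mm);Q=w('scene',u,v,d[mm]);Q=Q[(Q[:,2]>.148)&(Q[:,2]<.16)];print('lip',len(Q),Q.mean(0) if len(Q) else '')
```

```text
[ 0.47312096 -0.01056858  0.0622102 ] [0.35088931 0.45149556 0.07187995] [3.12776736e+00 5.86672569e-04 1.68207709e+00]
0.05 87 a [-0.0137 -0.0079  0.0087] b [-0.0283  0.0009  0.0292]
0.056 137 a [0.0002 0.0219 0.0293] b [-0.0279  0.0069  0.0297]
0.062 144 a [0.0031 0.0136 0.0249] b [-0.0254  0.0009  0.0265]
0.098 6 a [0.0072 0.0086 0.0093] b [-0.0031  0.001   0.0049]
0.104 16 a [-0.0058  0.0087  0.0096] b [-0.0115  0.0001  0.0121]
0.11 27 a [-0.0082  0.0079  0.0095] b [-0.0099  0.0086  0.0133]
0.116 22 a [-0.0065  0.0082  0.0102] b [-0.0115  0.0086  0.0136]
0.122 25 a [-0.009   0.0073  0.0101] b [-0.0091  0.0106  0.0134]
0.128 22 a [-0.0084  0.0081  0.0097] b [-0.0101  0.0116  0.0133]
0.134 33 a [-0.0083  0.0075  0.0091] b [-0.0081  0.0105  0.0137]
0.14 21 a [-0.0075  0.008   0.0096] b [-0.011   0.0062  0.0132]
0.146 28 a [-0.0088  0.0076  0.009 ] b [-0.009   0.0112  0.0137]
[282.54324476 168.10124814] [285.3969878  249.25489983]
lip 166 [0.58471598 0.06419018 0.15480414]
```

View pics/a7.png

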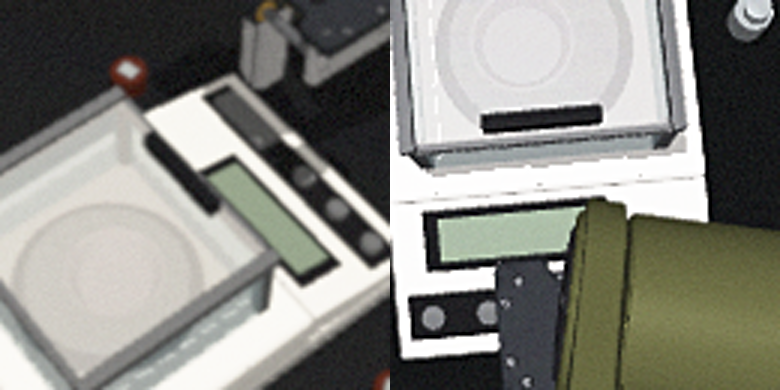

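Scene view shows the lip at the front rail, at world x≈0.585, so the cover is shut. The tare key is clear below the fingertips, and the tip is about 36 mm above it. I'll shift 5 mm back and descend.

Request:
{"method": "carry_out", "body": {
  "commands": [1,0.5,0.05,-1,0,0,0,1,0.5,0.05,-2,0,0,0,1,0.5,0.05,-2.4,0,0,0,1,0.5,0.05,-2.7,0,0,0,1,0.5,0.05,-2.9,0,0,0,1,0.5,0.05,-2.9,0,0,0]
}}

```text
time_s: 10.63
ee_pos: [0.4779, -0.01, 0.0328]
eef_rot: [3.128, 0.0, 1.682]
force: [0.9, 0.1, -0.1]
grip_width: 0.0003
```

Request:
{"method": "carry_out", "body": {
  "commands": [1,0,0,-0.1,0,0,0,1,0,0,-0.2,0,0,0,1,0,0,-0.3,0,0,0]
}}

```text
time_s: 10.88
ee_pos: [0.478, -0.0101, 0.0299]
eef_rot: [3.128, 0.001, 1.682]
force: [0.3, 0.1, -0.2]
grip_width: 0.0006
```

Request:
{"method": "carry_out", "body": {
  "commands": [1,0,0,-0.1,0,0,0,1,0,0,-0.2,0,0,0]
}}

```text
time_s: 11.05
ee_pos: [0.4781, -0.0101, 0.0279]
eef_rot: [3.128, 0.001, 1.682]
force: [0.1, 0.1, -0.4]
grip_width: 0.0003
```

Request:
{"method": "carry_out", "body": {
  "commands": [1,0,0,-0.1,0,0,0,1,0,0,-0.2,0,0,0]
}}

```text
time_s: 11.22
ee_pos: [0.4781, -0.0101, 0.0259]
eef_rot: [3.128, 0.001, 1.682]
force: [0.5, 0.5, -0.8]
grip_width: 0.0006
```

Request:
{"method": "carry_out", "body": {
  "commands": [1,0,0,-0.1,0,0,0,1,0,0,-0.15,0,0,0]
}}

```text
time_s: 11.38
ee_pos: [0.4782, -0.0101, 0.0244]
eef_rot: [3.128, 0.001, 1.682]
force: [0.6, 0.4, 1.9]
grip_width: 0.0005
```

Request:
{"method": "carry_out", "body": {
  "commands": [1,0,0,-0.1,0,0,0,1,0,0,-0.1,0,0,0]
}}

```text
time_s: 11.55
ee_pos: [0.4784, -0.0101, 0.0234]
eef_rot: [3.127, 0.001, 1.682]
force: [0.3, 0.8, 2.7]
grip_width: 0.0007
```

Request:
{"method": "carry_out", "body": {
  "commands": [1,0,0,-0.1,0,0,0,1,0,0,-0.1,0,0,0]
}}

```text
time_s: 11.72
ee_pos: [0.4786, -0.0101, 0.0225]
eef_rot: [3.127, 0.001, 1.682]
force: [-0.2, -0.2, 4.1]
grip_width: 0.0003
```

Request:
{"method": "carry_out", "body": {
  "commands": [1,0,0,-0.1,0,0,0,1,0,0,-0.1,0,0,0]
}}

```text
time_s: 11.88
ee_pos: [0.4788, -0.01, 0.0215]
eef_rot: [3.126, 0.001, 1.682]
force: [1.0, 0.8, 4.4]
grip_width: 0.0005
```

Request:
{"method": "carry_out", "body": {
  "commands": [1,0,0,-0.05,0,0,0,1,0,0,-0.07,0,0,0,1,0,0,-0.07,0,0,0]
}}

```text
time_s: 12.13
ee_pos: [0.479, -0.01, 0.0209]
eef_rot: [3.126, 0.001, 1.682]
force: [0.5, 2.3, 4.6]
grip_width: 0.0007
```

Request:
{"method": "carry_out", "body": {
  "commands": [1,0,0,-0.05,0,0,0,1,0,0,-0.07,0,0,0,1,0,0,-0.07,0,0,0]
}}

```text
time_s: 12.38
ee_pos: [0.4791, -0.01, 0.0203]
eef_rot: [3.125, 0.001, 1.682]
force: [0.4, 1.0, 5.8]
grip_width: 0.0005
```

Request:
{"method": "carry_out", "body": {
  "commands": [1,0,0,-0.05,0,0,0,1,0,0,-0.07,0,0,0]
}}

```text
time_s: 12.55
ee_pos: [0.4793, -0.01, 0.02]
eef_rot: [3.125, 0.001, 1.682]
force: [-2.2, 2.1, 12.4]
grip_width: 0.0005
```

The hard stop came in at 12 N, so the key is fully down. Releasing straight up and drawing clear.

Request:
{"method": "carry_out", "body": {
  "commands": [1,0,0,0.2,0,0,0,1,0,0,0.5,0,0,0,1,0,0,1,0,0,0,1,0,0,3,0,0,0,1,0,0,6,0,0,0,1,0,0,10,0,0,0,1,-2,-3,13,0,0,0,1,-6,-7,13,0,0,0,1,-9,-10,13,0,0,0,1,-12,-14,13,0,0,0,1,-12,-14,13,0,0,0,1,-12,-14,13,0,0,0]
}}

```text
time_s: 13.55
ee_pos: [0.3569, -0.1525, 0.1503]
eef_rot: [3.125, 0.002, 1.678]
force: [0.1, 0.1, 0.7]
grip_width: 0.0007
```

Run:
```python
from h import *
im,d=viewer.camera('scene');im2,d2=viewer.camera('top');o=ctrl.get_obs();print(o['ee_pos'],o['force'],o['joint_vel'].round(3))
A=cv2.resize(im[130:330,130:350],None,fx=2,fy=2,interpolation=2);B=cv2.resize(im2[80:280,165:345],None,fx=2,fy=2,interpolation=2)
cv2.imwrite('pics/a8.png',np.hstack([A,B]))
# tare height from scene now vs start; loose-object area change vs start
d0=np.load('scened.npy');s=np.s_[165:172,279:287]
print('tare depth change',np.median(d[s]-d0[s]))
s0=cv2.imread('pics/scene0.png')
for n,(x0,y0,x1,y1) in dict(tweez=(240,285,290,350),mountL=(318,245,345,278),mountR=(232,145,252,164),weight=(178,178,196,190)).items():
    print(n,np.abs(im[y0:y1,x0:x1].astype(int)-s0[y0:y1,x0:x1]).mean().round(2))
```

```text
[ 0.35903302 -0.15048096  0.15023235] [ 0.6896158  -0.07343098 -0.10548811] [ 0.045  0.019 -0.014  0.003 -0.003  0.013]
tare depth change 0.00033396482
tweez 3.43
mountL 3.72
mountR 4.26
weight 3.5
```

View pics/a8.png

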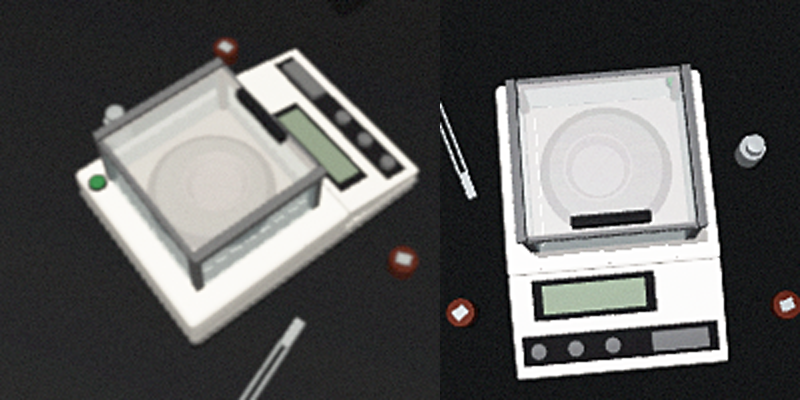

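Both views show the cover shut (lip at the front rail), the tare key up, the other objects where they were and the arm clear. Handing in.

```bash
python3 -c "
from h import *
print(ticket.hand_in())"
```

```text
the job is handed in; nothing more can be done
None
```

The cover is fully shut, the tare key was pressed to its stop and released, and the arm is clear. The job is handed in at about 13.6 s; the hand-in gives no verdict.

- **Cover:** I pushed it by its lip until it met the front stop, where force rose to about 26 N (limit 60 N). Both final views show the lip at the front rail. I had no direct reading of how far it was from the stop.
- **Tare key:** I pressed it slowly until it met its hard stop, about 4.5 mm down, with a peak reading of about 12 N (limit 30 N). Afterwards its depth in the image was within 0.3 mm of the start, so it is back up.
- **Other things:** the specimens, weight and tweezers look unchanged, with image differences at noise level. The dish and the three round keys look undisturbed by eye in the last pictures.
- **What disagreed:**
  - **Height:** the reported TCP height was about 37–40 mm lower than the fingertips the scene camera showed. My first push therefore passed over the lip without touching anything. I corrected using depth and force readings, and the lip, stop and key then came where the cameras said.
  - **Key position:** the two cameras differed by about 5 mm on the tare key's position along the balance. I aimed between them.

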